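Put the cups back on their own saucers

ROBOT

A 6-joint arm with a two-finger parallel gripper is mounted at the origin on the work surface. World frame = base frame: x ahead of the robot, y to its left, z up, the work surface at z = 0. Lengths are in mm, angles in rad, forces in N, time in s.
With the tool pointing down it reaches from about 375 to 925 mm from the base axis. Payload 5.7 kg.
Tool frame: the origin (TCP) lies at the very end of the fingers, on their centre line; the grasp point (between the pads) lies r.grasp_offset behind it (r.grasp_offset is the distance from the TCP to the grasp point, in mm); z points along the fingers, y is the line along which they close (so a half turn about z gives the same grasp; the last joint's range is limited). The gripper opens to 88 mm and grips with 3 to 60 N. Pads are 20 mm wide; open, the fingers measure 115 mm over their backs; the gripper's body (75 mm by 178 mm) begins 61 mm behind the grasp point.
Start: joints at [-1.276, 0.359, 1.51, -0, 1.272, -0.115], TCP at [239.037, -550.294, 222.623] pointing down, gripper open.
Joint ranges: [-2.97, 2.97], [-1.01, 2.36], [0.21, 2.38], [-0.96, 4.11], [0.2, 2.71], [-2.98, 2.98]. Speed limits (rad/s): [2.39, 2.39, 3.14, 3.14, 3.14, 3.14].

INTERFACE

Orientations are given as a 3x3 rotation matrix whose columns are the frame's x, y, z axes.
In Python, from station import r gives the robot as it stands. The module is installed in compiled form; this text tells all that it offers.
- The arm moves only by the tool play_rows, never from a script. Its argument "moves" is a list of rows, each a list of 5 numbers: the closure, from -1 (fully open) to 1 (shut), then the shift along the tool's x, y, z in cm, then the turn about the tool's z in rad. In form: [[jaw, x, y, z, turn], ...]. A call has 1 to 12 rows; each row is the pose to reach, as a shift and turn from the pose commanded when the call began, along the tool's axes at that moment; what a row does not reach only later rows make up. A row lasts 1/10 s, in which the tool goes at most 50 mm and 8.59 degrees, less where a joint would pass 70% of its speed; a pose out of reach is approached as far as the arm can. A call with a gripper value outside its range is refused whole. The fingers move at their own pace and stop on an object; "grip_force" is the grip in N (left out, the last holds). Time passes only in rows, so rows that repeat a pose let the fingers close. It gives the time, the measured TCP pose, the force, the opening and the grip force at its end, in the units of the state.
- r.read_state(): the state, without advancing time (a new reading comes with each control period).
- r.camera(name): name is "scene" or "top"; returns the picture (420x560x3 uint8, blue, green, red); there is no depth.
- r.get_calibration(name): a dict with "K" (3x3 intrinsics, pixels), "world_to_cam" (4x4, takes a point from world to camera coordinates). Camera axes: x right, y down, z forward; pixel columns grow to the right and rows downward; lengths in mm; the calibration is good to about 2 mm. A picture is of the moment at which its call begins. get_calibration takes no time and is no camera call.
- r.finish_job(): hands the job in; it is judged then, once.
The state is a dict: "t": time; "joint_pos": joint angles; "joint_velocities": joint speeds; "tau": joint torques, N m; "tool_pos": TCP position; "tcp_rot": TCP orientation; "contact_force": force on the tool from outside, world axes, zero at the start; "torque": the same for the moment, N m; "gripper_width": opening from 0.0 (shut) to 1.0 (fully open); "grasp_force": force on a finger pad.
Only numpy, scipy, OpenCV 4.12 (cv2) and the standard library are available. Lean on these libraries where they do the work, as an engineer would, in place of code of your own. Each camera call takes 0.05 s, during which the arm holds its last target. There are 200 camera calls.

TASK

The three cups stand on one another's saucers. Put each cup in the middle of its own saucer - the smallest cup on the smallest saucer, the middle one on the middle one, the largest on the largest - standing one of them on the empty cork coaster on the way to make room. Keep the cups upright and set them down gently, never on the bare wood of the table, and leave the saucers, the milk jug and the sugar bowl where they are.

Things in the scene. Friction and masses are not known exactly. Their poses are not given: they have to be found in the camera images.
- cup_small: the smallest cup: white china, loose, open at the top, 56 mm in diameter and 52 mm high, 4 mm wall, straight-sided from 28 mm above its foot up, rounded in below to a foot 38 mm in diameter; a loop handle (8 mm thick, 19 to 41 mm high) stands out 22 mm along its own +x axis. About 100 g. Origin: centre of its underside; z up
- cup_medium: the middle cup: as the small one but 64 mm in diameter and 68 mm high, foot 46 mm, handle 24 to 53 mm high and 25 mm out along its own +x axis. About 150 g. Origin: centre of its underside; z up
- cup_large: the largest, tallest cup: 69 mm in diameter and 88 mm high, foot 54 mm, handle 32 to 69 mm high and 28 mm out along its own +x axis. About 210 g. Origin: centre of its underside; z up
- saucer_small: the smallest saucer: white china, loose on the table, round, 118 mm in diameter, its rim 17 mm high; flat middle 68 mm in diameter whose surface is 6 mm above the table. Origin: centre of its underside
- saucer_medium: the middle saucer: 138 mm in diameter, rim 17 mm high, flat middle 78 mm in diameter, 6 mm above the table. Origin: centre of its underside
- saucer_large: the largest saucer: 158 mm in diameter, rim 17 mm high, flat middle 88 mm in diameter, 6 mm above the table. Origin: centre of its underside
- coaster: round cork coaster, flat, 100 mm in diameter, 6 mm thick, fixed to the table; empty at the start. Origin: centre of its underside
- jug: bystander: white china milk jug, loose, 60 mm in diameter, 78 mm high, handle standing out 24 mm along its own +x. Origin: centre of its underside
- sugar_bowl: bystander: white china sugar bowl with a knobbed lid, loose, 82 mm in diameter, 75 mm high. Origin: centre of its underside
- table: the dining table of polished wood, fixed; its top is at height 0 (the origin is of no use). Among the cups also stand a pepper shaker (42 mm wide, 75 mm high) and a tealight glass (74 mm wide, 45 mm high); nothing among the cups is taller than the large cup on its saucer, 94 mm. Things round the table's far, left and right edges reach 225 mm
Not all that is in view belongs to the job. What is shaped like the cup_small but purple or red is not meant.

How it is judged:
By the outcome, as a careful person would: the job done as asked, in the order asked, and still so for the second after the job is handed in, with the robot touching nothing.
It also fails if it takes over 112 s, if anything falls off the work surface, if the arm or the gripper's body presses on something with over 40 N, if the wrist force passes 120 N, or if a joint passes its speed limit or range.

## Working session

There is one attempt and no reset: what is moved stays moved. The work goes in short steps, Python scripts to look and compute and a tool call to move; the robot and the scene stay as the last step left them, time stands still between calls to the robot, and variables do not carry over. Pictures are saved under pics/ and viewed, at most 14 in all, crops included, and the job is handed in when it is done.

Besides the shell and the picture viewer there is one more tool, called after "Request:" by a JSON object that holds its "method" and its "body". play_rows: Moves the arm, as the interface text tells. Its arguments: {"type":"object","properties":{"moves":{"type":"array","items":{"type":"array","items":{"type":"number"}}},"grip_force":{"type":"number"}},"required":["moves"]}

```bash
mkdir -p pics; python3 - <<'E'
from station import r
import cv2,numpy as np
for n in("scene","top"):
    cv2.imwrite(f"pics/{n}0.png",r.camera(n)); c=r.get_calibration(n); print(n,np.round(c["K"],1).tolist(),np.round(c["world_to_cam"],3).tolist())
s=r.read_state(); print(r.grasp_offset,s["t"],s["tcp_rot"],s["gripper_width"])
E
```

```text
scene [[398.6, 0.0, 274.0], [0.0, 398.6, 214.6], [0.0, 0.0, 1.0]] [[-0.799, 0.601, 0.02, 458.178], [0.315, 0.446, -0.838, -72.811], [-0.513, -0.663, -0.546, 1336.212], [0.0, 0.0, 0.0, 1.0]]
top [[388.4, 0.0, 277.2], [0.0, 388.4, 213.3], [0.0, 0.0, 1.0]] [[0.02, -1.0, 0.011, -129.12], [-0.996, -0.021, -0.084, 478.917], [0.085, -0.009, -0.996, 867.823], [0.0, 0.0, 0.0, 1.0]]
18.700000000000003 0.1 [[ 9.17218225e-01  3.98384907e-01 -4.40803740e-04]
 [ 3.98385102e-01 -9.17217003e-01  1.51020312e-03]
 [ 1.97329444e-04 -1.56079547e-03 -9.99998762e-01]] 1.0039986369355354
```

View pics/scene0.png

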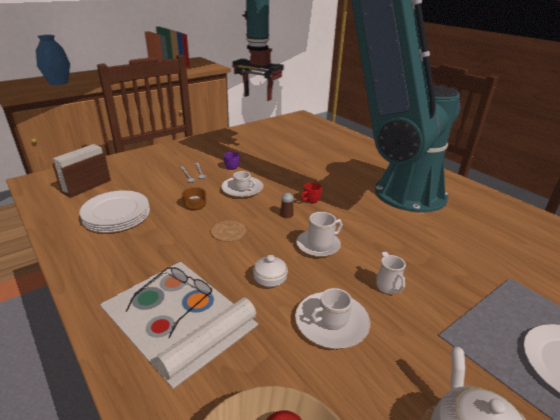

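View pics/top0.png

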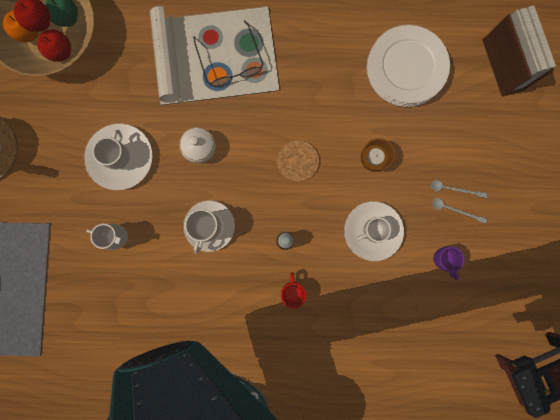

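The top view shows three saucers: the large one at (119,157), one at (209,226), and one at (374,231). The coaster is at (298,160), the sugar bowl at (197,145), the jug at (107,236), the pepper shaker at (285,240) and the tealight at (377,155).

Candidates for a cup:
- white cups at top (107,151), (202,225) and (378,229)
- the white jug at (107,236), which is not a cup
- the red cup at (293,294) and the purple cup at (449,259), which are decoys

Next I'll check these in a close crop.

```bash
cat > h.py <<'E'
from station import r
import cv2,numpy as np
def ray(n,u,v):
    c=r.get_calibration(n);K=np.array(c["K"]);T=np.array(c["world_to_cam"])
    R,t=T[:3,:3],T[:3,3];d=R.T@np.linalg.solve(K,[u,v,1.]);return -R.T@t,d
def onz(n,u,v,z):
    o,d=ray(n,u,v);return o+d*(z-o[2])/d[2]
def proj(n,p):
    c=r.get_calibration(n);T=np.array(c["world_to_cam"]);q=np.array(c["K"])@(T[:3,:3]@np.array(p)+T[:3,3]);return q[:2]/q[2]
E
python3 - <<'E'
import cv2,numpy as np
from h import *
t=cv2.imread("pics/top0.png");s=cv2.imread("pics/scene0.png")
a=cv2.resize(t[110:275,70:420],None,fx=2.25,fy=2.25,interpolation=cv2.INTER_CUBIC)
cv2.imwrite("pics/c1.png",a)
b=cv2.resize(s[160:350,200:420],None,fx=3.1,fy=3.1,interpolation=cv2.INTER_CUBIC)
cv2.imwrite("pics/c2.png",b)
h=cv2.cvtColor(t,cv2.COLOR_BGR2HSV)
m=((h[...,1]<75)&(h[...,2]>60)).astype(np.uint8)*255
cs,_=cv2.findContours(m,cv2.RETR_EXTERNAL,cv2.CHAIN_APPROX_NONE)
for c in cs:
    if 200<cv2.contourArea(c)<8000:
        z=17
        p=np.array([onz("top",u,v,z)[:2] for u,v in cv2.convexHull(c)[:,0]],np.float32)
        ctr,rad=cv2.minEnclosingCircle(p); e=cv2.fitEllipse(cv2.convexHull(c)) if len(cv2.convexHull(c))>5 else None
        print(cv2.boundingRect(c),np.round(ctr,1),round(rad,1),np.round(onz("top",*e[0],z)[:2],1),np.round(e[1],1))
E
```

```text
(87, 224, 41, 26) [426.4 267.3] 46.6 [422.7 266.7] [26.8 41. ]
(0, 223, 50, 133) [302.1 453.8] 155.3 [454.5 456.3] [ 48.7 449.5]
(345, 201, 59, 60) [ 446.5 -342.7] 68.5 [ 446.1 -342.4] [58.7 59.8]
(184, 201, 51, 53) [445.   37.8] 64.2 [447.6  37.9] [49.5 54.9]
(180, 128, 36, 35) [637.5  69.5] 42.8 [637.1  69.9] [34.3 36.1]
(85, 124, 67, 66) [607.1 251.5] 78.4 [606.5 251.6] [65.5 68.2]
(367, 25, 83, 82) [ 841.8 -424.9] 102.2 [ 842. -424.] [80.8 83. ]
(511, 6, 45, 84) [ 894.6 -704.4] 107.5 [ 893.8 -706.3] [67.2 89.5]
```

View pics/c1.png

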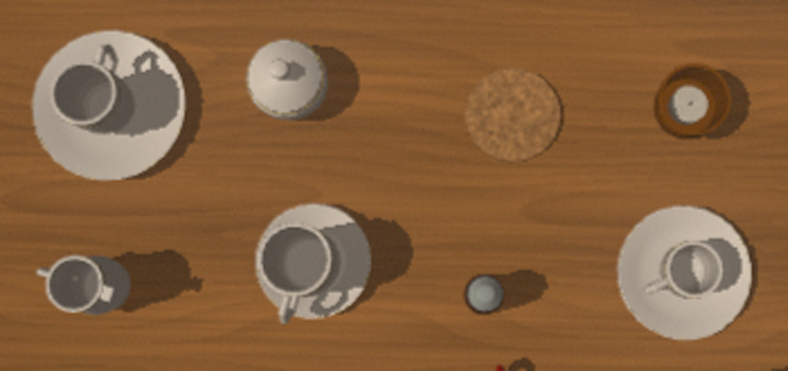

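View pics/c2.png

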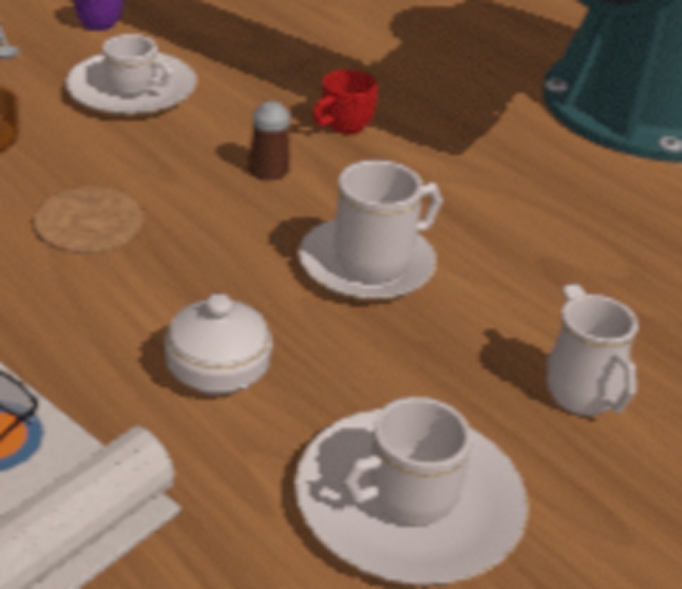

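c1 and c2 show:
- **Medium cup:** on the large saucer, rim centre near top (107,152).
- **Largest, tallest cup:** on the small saucer, rim near (202,226).
- **Smallest cup:** on the medium saucer, rim near (378,230).
- **Coaster:** at (298,160).

The red and purple cups and the jug are rejected. Now for precise measurement.

```bash
cat >> h.py <<'E'
from scipy.optimize import least_squares
def circ(p,R):
    p=np.array(p);f=lambda q:np.hypot(*(p-q).T)-R
    s=least_squares(f,p.mean(0),loss="soft_l1",f_scale=1.0);return s.x,np.median(abs(f(s.x)))
def saucer(img,u,v,R):
    h=cv2.cvtColor(img,cv2.COLOR_BGR2HSV);m=((h[...,1]<75)&(h[...,2]>60)).astype(np.uint8)
    cs,_=cv2.findContours(m,cv2.RETR_EXTERNAL,cv2.CHAIN_APPROX_NONE)
    c=[c for c in cs if cv2.contourArea(c)>300 and cv2.pointPolygonTest(c,(u,v),False)>=0][0]
    return circ([onz("top",*q[0],17)[:2] for q in c],R)
def rim(img,u,v,z,R):
    "radial search for the bright rim ring: outermost strong bright ridge near the expected radius"
    g=cv2.GaussianBlur(cv2.cvtColor(img,cv2.COLOR_BGR2GRAY),(0,0),.6).astype(np.float32)
    c=onz("top",u,v,z)
    for it in range(4):
        P=[]
        for a in np.arange(0,2*np.pi,.1):
            rr=np.arange(R-9,R+6,.5);q=np.array([proj("top",c+[k*np.cos(a),k*np.sin(a),0]) for k in rr],np.float32)
            s=cv2.remap(g,q[:,0][None],q[:,1][None],cv2.INTER_LINEAR)[0]
            d=np.diff(s);i=np.argmax(d)   # dark inside -> bright rim: inner edge
            if d[i]>2: P.append(c[:2]+rr[i]*np.array([np.cos(a),np.sin(a)]))
        x,e=circ(P,R-4);c=np.array([*x,z])
    return x,e,len(P)
E
python3 - <<'E'
from h import *
t=cv2.imread("pics/top0.png")
for n,u,v,R in(("L",119,170,79),("S",220,245,59),("M",360,240,69)): print(n,saucer(t,u,v,R))
for n,u,v,z,R,hx,hy,hz in(("m",107.3,152.2,74,32,110,48,45),("l",201.6,226,94,34.5,285,318,57),("s",377.6,230,58,28,650,288,36)):
    x,e,k=rim(t,u,v,z,R);hp=onz("top",70+hx/2.25,110+hy/2.25,hz)[:2]-x
    print(n,onz("top",u,v,z)[:2].round(1),x.round(1),e,k,"handle",hp.round(1),np.degrees(np.arctan2(hp[1],hp[0])).round())
print("coaster",onz("top",298,160.4,6)[:2],onz("top",276.7,160,6)[:2]-onz("top",319.3,160,6)[:2])
for n in("scene",):
    for p in((607,251,17),(446,-342,17),(446,30,17)): print(proj(n,p))
E
```

```text
L (array([607.27059763, 251.79309472]), np.float64(2.02100136012735))
S (array([449.73376818,  36.7539513 ]), np.float64(2.0475885262326514))
M (array([ 446.52589868, -342.53159881]), np.float64(1.8700839246166083))Traceback (most recent call last):
  File "<stdin>", line 5, in <module>
  File "h.py", line 26, in rim
    rr=np.arange(R-9,R+6,.5);q=np.array([proj("top",c+[k*np.cos(a),k*np.sin(a),0]) for k in rr],np.float32)
                                         ~~~~^^^^^^^^^^^^^^^^^^^^^^^^^^^^^^^^^^^^^
  File "h.py", line 9, in proj
    c=r.get_calibration(n);T=np.array(c["world_to_cam"]);q=np.array(c["K"])@(T[:3,:3]@np.array(p)+T[:3,3]);return q[:2]/q[2]
ValueError: time passes only in moves, steps and waits
```

```bash
sed -i 's/^import cv2,numpy as np/import cv2,numpy as np\nCAL={n:{k:np.array(v) for k,v in r.get_calibration(n).items() if k in("K","world_to_cam")} for n in("top","scene")}/; s/r.get_calibration(n);/CAL[n];/' h.py
python3 - <<'E'
from h import *
t=cv2.imread("pics/top0.png")
for n,u,v,z,R,hx,hy,hz in(("m",107.3,152.2,74,32,110,48,45),("l",201.6,226,94,34.5,285,318,57),("s",377.6,230,58,28,650,288,36)):
    x,e,k=rim(t,u,v,z,R);hp=onz("top",70+hx/2.25,110+hy/2.25,hz)[:2]-x
    print(n,onz("top",u,v,z)[:2].round(1),x.round(1),e,k,"handle",hp.round(1),np.degrees(np.arctan2(hp[1],hp[0])).round(),"scene",proj("scene",[*x,z]).round(1))
print("coaster",onz("top",298,160.4,6)[:2],onz("top",276.7,160,6)[:2]-onz("top",319.3,160,6)[:2])
for n in("scene",):
    for p in((607,251,17),(446,-342,17),(449,37,17)): print(proj(n,p).round(1))
print(r.read_state()["t"])
E
```

```text
m [602.3 252.4] [605.6 254.8] 0.9404581373967638 63 handle [ 51.9 -13. ] -14.0 scene [337.  297.3]
l [445.3  38.7] [447.6  41.5] 0.5762350016596116 63 handle [-55.8  12.8] 167.0 scene [323.4 217.6]
s [ 446.1 -339.7] [ 447.6 -340.8] 0.5559509520222967 63 handle [-19.3  37.3] 117.0 scene [242.4 173.9]
coaster [ 608.66938528 -166.00784005] [ -2.22835768 100.39680857]
[332.4 315.9]
[242.9 184.7]
[319.4 240.9]
0.1
```

```bash
cat > ov.py <<'E'
from h import *
def crop(n,img,c,circles=(),pts=(),w=26,k=5):
    u0,v0=[int(round(x))-w for x in c]; u0=max(0,min(u0,560-2*w));v0=max(0,min(v0,420-2*w))
    b=cv2.resize(img[v0:v0+2*w,u0:u0+2*w],None,fx=k,fy=k,interpolation=cv2.INTER_CUBIC)
    T=lambda q:((np.array(q)-[u0,v0]+.5)*k-.5)
    for (x,y,z,R,col) in circles:
        P=np.array([T(proj(n,(x+R*np.cos(a),y+R*np.sin(a),z))) for a in np.arange(0,6.3,.1)])
        cv2.polylines(b,[np.round(P).astype(int)],False,col,1)
    for p in pts: cv2.drawMarker(b,tuple(int(x) for x in np.round(T(proj(n,p)))),(0,255,255),cv2.MARKER_CROSS,10,1)
    return b
E
python3 - <<'E'
from ov import *
t=cv2.imread("pics/top0.png");s=cv2.imread("pics/scene0.png")
G=(0,255,0);B=(0,0,255)
cir=[[(605.6,254.8,74,32,G),(607.3,251.8,17,79,B)],[(447.6,41.5,94,34.5,G),(449.7,36.8,17,59,B)],[(447.6,-340.8,58,28,G),(446.5,-342.5,17,69,B)]]
st=r.read_state();R=st["tcp_rot"];p=st["tool_pos"];pts=[p,p+44*R[:,1],p-44*R[:,1]]
row=lambda n,i:np.hstack([crop(n,i,proj(n,c[0][:3]),c,w=37,k=2.6) for c in cir]+[crop(n,i,proj(n,p),pts=pts,w=37,k=2.6)])
cv2.imwrite("pics/o1.png",np.vstack([row("top",t),row("scene",s)]))
E
```

```text
(no output)
```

View pics/o1.png

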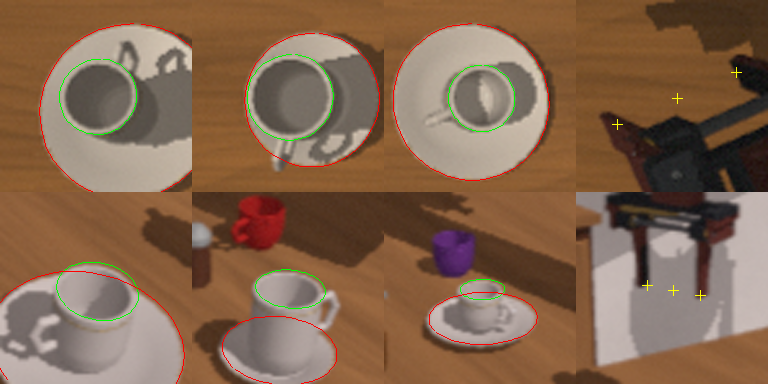

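The overlay shows that the top-view fits match the rims and saucers. The scene view sits about 3 px off on everything, so I'll check alignment with the gripper hovering over the large cup.

```bash
cat > plan.py <<'E'
from h import *
import sys
def plan(x,y,z,yaw=None):
    s=r.read_state();R=np.array(s["tcp_rot"]);p=np.array(s["tool_pos"]);d=R.T@(np.array([x,y,z])-p)/10
    y0=np.degrees(np.arctan2(R[1,0],R[0,0])); dy=0 if yaw is None else (y0-yaw+90)%180-90
    print("shift cm",d.round(2),"turn",np.radians(dy).round(3),"yaw",y0.round(1),"t",round(s["t"],2),"pos",p.round(1),"w",round(s["gripper_width"],3),"q6",round(s["joint_pos"][5],2))
if __name__=="__main__": plan(*[float(a) for a in sys.argv[1:]])
E
python3 plan.py 447 41 150 -13
```

```text
shift cm [ 42.62 -45.88   7.27] turn 0.637 yaw 23.5 t 0.1 pos [ 238.9 -549.8  221.9] w 1.004 q6 -0.12
```

Request:
{"method": "play_rows", "body": {"moves": [[-1,3.5,-3.8,0,0.05],[-1,7,-7.6,0,0.1],[-1,10.5,-11.4,0,0.15],[-1,14,-15.2,0,0.2],[-1,17.5,-19,0,0.26],[-1,21,-22.8,0,0.32],[-1,24.5,-26.6,0,0.38],[-1,28,-30.4,0,0.44],[-1,31.5,-34.2,0,0.5],[-1,35,-38,0,0.55],[-1,38.5,-41.8,0,0.6],[-1,41.5,-44.8,2,0.637]]}}

```text
t: 1.3
tool_pos: [438.1, 15.7, 208.3]
tcp_rot: [[0.974, -0.227, 0.004], [-0.227, -0.974, -0.0], [0.004, -0.0, -1.0]]
contact_force: [0.5, -0.4, 0.1]
gripper_width: 1.002
grasp_force: 0.0
```

Request:
{"method": "play_rows", "body": {"moves": [[-1,0.5,0.5,1.5,0],[-1,1.2,0.8,3.5,0],[-1,1.2,0.8,5.2,0],[-1,1.2,0.8,5.2,0],[-1,1.2,0.8,5.2,0]]}}

```text
t: 1.8
tool_pos: [445.9, 3.2, 155.0]
tcp_rot: [[0.974, -0.225, -0.001], [-0.225, -0.974, 0.0], [-0.001, 0.0, -1.0]]
contact_force: [0.0, 0.1, -0.0]
gripper_width: 0.998
grasp_force: 0.0
```

```bash
python3 plan.py 447 41 150 -13; python3 - <<'E'
from ov import *
t=r.camera("top");s=r.camera("scene")
cv2.imwrite("pics/t1.png",t);cv2.imwrite("pics/s1.png",s)
st=r.read_state();R=np.array(st["tcp_rot"]);p=np.array(st["tool_pos"]);Y=R[:,1];X=R[:,0]
pts=[p+44*a*Y+10*b*X for a in(1,-1) for b in(1,-1)]
a=crop("top",t,proj("top",p),[(447.6,41.5,94,34.5,(0,255,0))],pts,w=40,k=4.8)
b=crop("scene",s,proj("scene",p),[(447.6,41.5,94,34.5,(0,255,0))],pts,w=40,k=4.8)
cv2.imwrite("pics/o2.png",np.hstack([a,b]))
E
```

```text
shift cm [-0.75 -3.71  0.5 ] turn -0.0 yaw -13.0 t 1.8 pos [445.9   3.2 155. ] w 0.998 q6 1.65
```

View pics/o2.png

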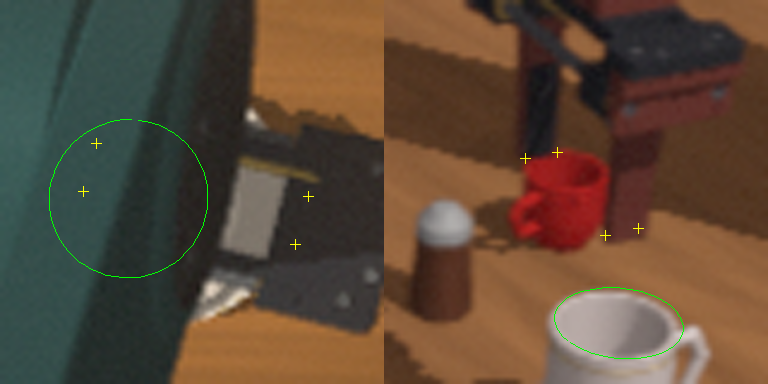

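Request:
{"method": "play_rows", "body": {"moves": [[-1,-0.3,-1.2,0,0],[-1,-0.5,-2.4,0,0],[-1,-0.65,-3.55,0,0],[-1,-0.65,-3.55,1,0],[-1,-0.65,-3.55,3,0],[-1,-0.65,-3.55,5,0],[-1,-0.65,-3.55,7,0],[-1,-0.65,-3.55,9,0],[-1,-0.65,-3.55,10.3,0],[-1,-0.65,-3.55,10.8,0],[-1,-0.65,-3.55,10.8,0],[-1,-0.65,-3.55,10.8,0]]}}

```text
t: 3.1
tool_pos: [448.3, 39.2, 47.2]
tcp_rot: [[0.974, -0.225, 0.0], [-0.225, -0.974, 0.0], [0.0, -0.0, -1.0]]
contact_force: [0.2, 0.6, 0.0]
gripper_width: 0.998
grasp_force: 0.0
```

Request:
{"method": "play_rows", "body": {"grip_force": 12, "moves": [[-0.6,0,0,0,0],[-0.4,0,0,0,0],[-0.2,0,0,0,0],[0,0,0,0,0],[0.2,0,0,0,0],[0.3,0,0,0,0],[0.4,0,0,0,0],[0.5,0,0,0,0],[0.5,0,0,0,0],[0.5,0,0,0,0]]}}

```text
t: 4.1
tool_pos: [448.6, 39.2, 47.6]
tcp_rot: [[0.974, -0.225, 0.001], [-0.225, -0.974, 0.0], [0.001, -0.0, -1.0]]
contact_force: [-0.1, 1.4, 5.9]
gripper_width: 0.798
grasp_force: 12.0
```

Request:
{"method": "play_rows", "body": {"moves": [[0.5,0,0,-0.3,0],[0.5,0,0,-1,0],[0.5,0,0,-2.2,0],[0.5,0,0,-3.8,0],[0.5,0,0,-5.4,0],[0.5,0,0,-7,0],[0.5,0,0,-8.6,0],[0.5,0,0,-10,0],[0.5,0,0,-11,0],[0.5,0,0,-11.5,0],[0.5,0,0,-11.5,0]]}}

```text
t: 5.2
tool_pos: [448.3, 39.1, 162.5]
tcp_rot: [[0.974, -0.225, 0.001], [-0.225, -0.974, -0.0], [0.001, -0.0, -1.0]]
contact_force: [-0.3, 1.2, -1.8]
gripper_width: 0.799
grasp_force: 12.0
```

```bash
python3 plan.py 608 -166 162 -13; python3 - <<'E'
from ov import *
cv2.imwrite("pics/t2.png",r.camera("top"));print(r.read_state()["contact_force"])
E
```

```text
shift cm [20.18 16.38  0.07] turn -0.0 yaw -13.0 t 5.2 pos [448.3  39.1 162.5] w 0.799 q6 1.73
[ 0.43755366 -0.28547392 -1.96369432]
```

Request:
{"method": "play_rows", "body": {"moves": [[0.5,0.6,0.5,0,0],[0.5,2,1.6,0,0],[0.5,4,3.2,0,0],[0.5,6.5,5.3,0,0],[0.5,9,7.3,0,0],[0.5,11.5,9.3,0,0],[0.5,14,11.4,0,0],[0.5,16.5,13.4,0,0],[0.5,18.5,15,0,0],[0.5,19.7,16,0,0],[0.5,20.2,16.4,0,0],[0.5,20.2,16.4,0,0]]}}

```text
t: 6.45
tool_pos: [607.8, -166.8, 161.4]
tcp_rot: [[0.974, -0.226, -0.001], [-0.226, -0.974, 0.0], [-0.001, -0.0, -1.0]]
contact_force: [-0.5, -0.6, -1.1]
gripper_width: 0.795
grasp_force: 12.0
```

```bash
python3 plan.py 608 -166 48 -13; python3 - <<'E'
from ov import *
t=r.camera("top");s=r.camera("scene")
st=r.read_state();R=np.array(st["tcp_rot"]);p=np.array(st["tool_pos"]);zb=p[2]-41.5
G=(0,255,0)
cs=[(p[0],p[1],zb+88,34.5,G),(608.7,-166,6,50,(0,0,255)),(p[0],p[1],zb,27,G)]
a=crop("top",t,proj("top",p),cs,w=40,k=4.8);b=crop("scene",s,proj("scene",p),cs,w=40,k=4.8)
cv2.imwrite("pics/o3.png",np.hstack([a,b]))
E
```

```text
shift cm [ 1.000e-02 -7.000e-02  1.134e+01] turn -0.001 yaw -13.1 t 6.45 pos [ 607.8 -166.8  161.4] w 0.795 q6 1.42
```

View pics/o3.png

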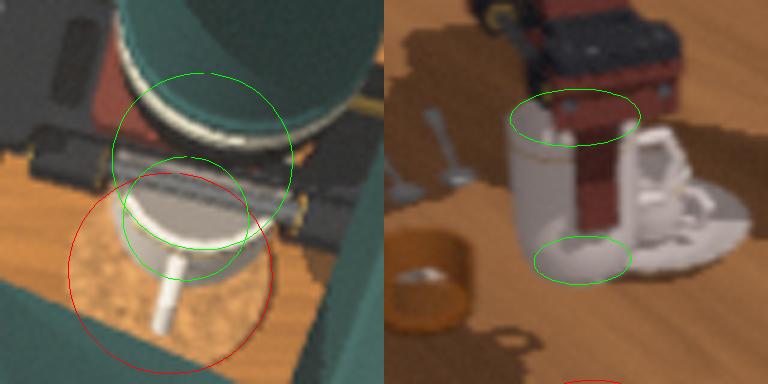

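The top overlay matches the held cup's rim and the coaster to about 1 mm, so I'll trust the top camera. Lowering onto the coaster.

Request:
{"method": "play_rows", "body": {"moves": [[0.5,0,-0.05,1,0],[0.5,0,-0.05,2.5,0],[0.5,0,-0.05,4.2,0],[0.5,0,-0.05,6,0],[0.5,0,-0.05,7.8,0],[0.5,0,-0.05,9.3,0],[0.5,0,-0.05,10.3,0],[0.5,0,-0.05,10.8,0],[0.5,0,-0.05,11,0],[0.5,0,-0.05,11.15,0],[0.5,0,-0.05,11.3,0],[0.5,0,-0.05,11.3,0]]}}

```text
t: 7.75
tool_pos: [608.3, -165.7, 49.4]
tcp_rot: [[0.974, -0.225, 0.001], [-0.225, -0.974, -0.0], [0.001, -0.0, -1.0]]
contact_force: [0.1, -0.5, -2.4]
gripper_width: 0.796
grasp_force: 12.0
```

Request:
{"method": "play_rows", "body": {"moves": [[0.5,0,0,0.05,0],[0.5,0,0,0.1,0],[0.5,0,0,0.15,0],[0.5,0,0,0.2,0],[0.5,0,0,0.2,0]]}}

```text
t: 8.25
tool_pos: [608.1, -165.7, 47.6]
tcp_rot: [[0.974, -0.225, 0.0], [-0.225, -0.974, -0.0], [0.0, 0.0, -1.0]]
contact_force: [-2.1, 0.9, 4.8]
gripper_width: 0.805
grasp_force: 12.0
```

Request:
{"method": "play_rows", "body": {"moves": [[0.3,0,0,0,0],[0,0,0,0,0],[-0.4,0,0,0,0],[-0.8,0,0,0,0],[-1,0,0,0,0],[-1,0,0,0,0],[-1,0,0,-1,0],[-1,0,0,-3,0],[-1,0,0,-6,0],[-1,0,0,-9,0],[-1,0,0,-11.5,0],[-1,0,0,-12,0]]}}

```text
t: 9.45
tool_pos: [610.3, -166.5, 171.0]
tcp_rot: [[0.974, -0.225, 0.006], [-0.225, -0.974, -0.002], [0.006, 0.001, -1.0]]
contact_force: [0.7, -0.5, 0.6]
gripper_width: 1.0
grasp_force: 0.0
```

```bash
python3 plan.py 447 -341 160 117
```

```text
shift cm [-11.98  20.68   1.04] turn 0.872 yaw -13.0 t 9.45 pos [ 610.3 -166.5  171. ] w 1.0 q6 1.42
```

Request:
{"method": "play_rows", "body": {"moves": [[-1,-1.2,2,0,0.1],[-1,-2.4,4.1,0,0.2],[-1,-3.6,6.2,0,0.3],[-1,-4.8,8.3,0,0.4],[-1,-6,10.3,0,0.5],[-1,-7.2,12.4,0,0.6],[-1,-8.4,14.5,0,0.7],[-1,-9.6,16.5,0,0.8],[-1,-10.8,18.6,0.5,0.87],[-1,-11.7,20.2,0.8,0.87],[-1,-12,20.7,1,0.87],[-1,-12,20.7,1,0.87]]}}

```text
t: 10.65
tool_pos: [443.7, -340.2, 156.2]
tcp_rot: [[0.455, -0.89, -0.001], [-0.89, -0.455, 0.001], [-0.002, 0.0, -1.0]]
contact_force: [0.3, -0.1, 0.1]
gripper_width: 0.998
grasp_force: 0.0
```

```bash
python3 plan.py 447 -341 28 117; python3 - <<'E'
from ov import *
t=r.camera("top");s=r.camera("scene")
cv2.imwrite("pics/t4.png",t);cv2.imwrite("pics/s4.png",s)
for k in("top",):
    for n,u,v,R in(("L",119,170,79),("S",209,226,59)): print(n,saucer(t,u,v,R))
cs=[(447.6,-340.8,58,28,(0,255,0))]
b=crop("scene",s,proj("scene",cs[0][:3]),cs,w=40,k=4.5)
a=crop("top",t,proj("top",(608,-166,40)),[(608,-166,94,34.5,(0,255,0)),(608.7,-166,6,50,(0,0,255))],w=40,k=4.5)
cv2.imwrite("pics/o4.png",np.hstack([a,b]))
E
```

```text
shift cm [ 0.24 -0.26 12.82] turn 0.001 yaw -62.9 t 10.65 pos [ 443.7 -340.2  156.2] w 0.998 q6 1.89
L (array([607.28837394, 251.82439917]), np.float64(2.003446447319135))
S (array([450.40461938,  36.01227183]), np.float64(2.1346875183193603))
```

View pics/o4.png

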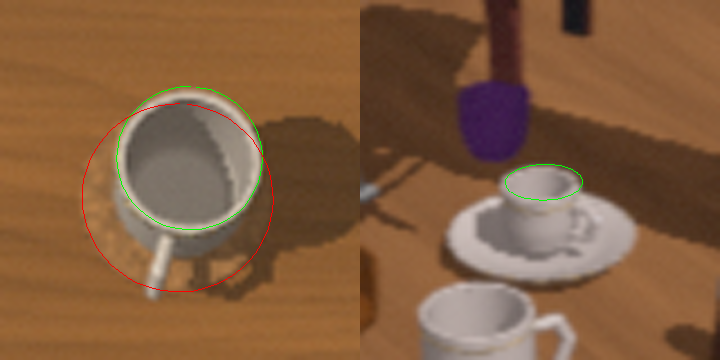

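Request:
{"method": "play_rows", "body": {"moves": [[-1,0.24,-0.26,1,0],[-1,0.24,-0.26,3,0],[-1,0.24,-0.26,5.5,0],[-1,0.24,-0.26,8,0],[-1,0.24,-0.26,10,0],[-1,0.24,-0.26,11.5,0],[-1,0.24,-0.26,12.5,0],[-1,0.24,-0.26,12.8,0],[-1,0.24,-0.26,12.8,0]]}}

```text
t: 11.65
tool_pos: [448.1, -340.9, 28.7]
tcp_rot: [[0.457, -0.89, -0.0], [-0.89, -0.457, 0.0], [-0.001, 0.0, -1.0]]
contact_force: [-0.7, -0.1, -0.0]
gripper_width: 0.996
grasp_force: 0.0
```

Request:
{"method": "play_rows", "body": {"grip_force": 10, "moves": [[-0.6,0,0,0,0],[-0.4,0,0,0,0],[-0.2,0,0,0,0],[0,0,0,0,0],[0.2,0,0,0,0],[0.3,0,0,0,0],[0.4,0,0,0,0],[0.5,0,0,0,0],[0.6,0,0,0,0],[0.6,0,0,0,0],[0.6,0,0,0,0]]}}

```text
t: 12.75
tool_pos: [448.2, -341.5, 29.3]
tcp_rot: [[0.456, -0.89, 0.001], [-0.89, -0.456, -0.0], [0.001, -0.0, -1.0]]
contact_force: [0.9, 0.0, 4.5]
gripper_width: 0.641
grasp_force: 10.0
```

Request:
{"method": "play_rows", "body": {"moves": [[0.6,0,0,-0.3,0],[0.6,0,0,-1,0],[0.6,0,0,-2.2,0],[0.6,0,0,-3.8,0],[0.6,0,0,-5.4,0],[0.6,0,0,-7,0],[0.6,0,0,-8.6,0],[0.6,0,0,-10,0],[0.6,0,0,-11.2,0],[0.6,0,0,-12,0],[0.6,0,0,-12,0]]}}

```text
t: 13.85
tool_pos: [448.4, -341.8, 150.3]
tcp_rot: [[0.456, -0.89, 0.002], [-0.89, -0.456, -0.001], [0.002, -0.001, -1.0]]
contact_force: [0.6, -0.4, -1.8]
gripper_width: 0.641
grasp_force: 10.0
```

```bash
python3 plan.py 450.4 36 150 -30
```

```text
shift cm [-3.353e+01 -1.741e+01 -2.000e-02] turn -0.574 yaw -62.9 t 13.85 pos [ 448.4 -341.8  150.3] w 0.641 q6 1.89
```

Request:
{"method": "play_rows", "body": {"moves": [[0.6,-0.8,-0.4,0,-0.02],[0.6,-2.5,-1.3,0,-0.06],[0.6,-5,-2.6,0,-0.1],[0.6,-8,-4.2,0,-0.15],[0.6,-11,-5.7,0,-0.2],[0.6,-14,-7.3,0,-0.25],[0.6,-17,-8.8,0,-0.3],[0.6,-20,-10.4,0,-0.35],[0.6,-23,-11.9,0,-0.4],[0.6,-26,-13.5,0,-0.45],[0.6,-28.5,-14.8,0,-0.5],[0.6,-30.5,-15.8,0,-0.55]]}}

```text
t: 15.05
tool_pos: [447.3, 5.2, 148.3]
tcp_rot: [[0.857, -0.516, -0.002], [-0.516, -0.857, 0.001], [-0.003, 0.0, -1.0]]
contact_force: [1.2, -0.2, -1.0]
gripper_width: 0.641
grasp_force: 10.0
```

```bash
python3 plan.py 450.4 36 30
```

```text
shift cm [-1.29 -2.8  11.83] turn 0.0 yaw -31.0 t 15.05 pos [447.3   5.2 148.3] w 0.641 q6 1.97
```

Request:
{"method": "play_rows", "body": {"moves": [[0.6,-0.6,-1.3,0,0],[0.6,-1.1,-2.4,0,0],[0.6,-1.35,-2.9,0,0],[0.6,-1.35,-2.9,0,0],[0.6,-1.35,-2.9,0,0],[0.6,-1.35,-2.9,0,0]]}}

```text
t: 15.65
tool_pos: [452.9, 33.5, 149.0]
tcp_rot: [[0.854, -0.521, -0.0], [-0.521, -0.854, -0.0], [-0.0, 0.0, -1.0]]
contact_force: [0.0, -0.6, -1.2]
gripper_width: 0.646
grasp_force: 10.0
```

```bash
python3 plan.py 450.4 36 30
```

```text
shift cm [-0.34 -0.08 11.9 ] turn 0.0 yaw -31.4 t 15.65 pos [452.9  33.5 149. ] w 0.646 q6 2.04
```

Request:
{"method": "play_rows", "body": {"moves": [[0.6,-0.34,-0.08,1,0],[0.6,-0.34,-0.08,2.5,0],[0.6,-0.34,-0.08,4.2,0],[0.6,-0.34,-0.08,6,0],[0.6,-0.34,-0.08,7.8,0],[0.6,-0.34,-0.08,9.3,0],[0.6,-0.34,-0.08,10.4,0],[0.6,-0.34,-0.08,11,0],[0.6,-0.34,-0.08,11.4,0],[0.6,-0.34,-0.08,11.6,0],[0.6,-0.34,-0.08,11.75,0],[0.6,-0.34,-0.08,11.75,0]]}}

```text
t: 16.85
tool_pos: [450.7, 36.5, 31.8]
tcp_rot: [[0.854, -0.52, 0.001], [-0.52, -0.854, 0.0], [0.0, -0.0, -1.0]]
contact_force: [-1.5, 0.3, 0.1]
gripper_width: 0.639
grasp_force: 10.0
```

```bash
python3 plan.py 450.4 36 29.3
```

```text
shift cm [-0.    0.06  0.25] turn 0.0 yaw -31.3 t 16.85 pos [450.7  36.5  31.8] w 0.639 q6 2.05
```

Request:
{"method": "play_rows", "body": {"moves": [[0.6,0,0.03,0.05,0],[0.6,0,0.03,0.1,0],[0.6,0,0.03,0.15,0],[0.6,0,0.03,0.2,0],[0.6,0,0.03,0.24,0],[0.6,0,0.03,0.24,0]]}}

```text
t: 17.45
tool_pos: [450.5, 36.2, 29.3]
tcp_rot: [[0.854, -0.52, 0.0], [-0.52, -0.854, 0.0], [0.0, -0.0, -1.0]]
contact_force: [0.1, 0.1, 3.2]
gripper_width: 0.639
grasp_force: 10.0
```

Request:
{"method": "play_rows", "body": {"moves": [[0.4,0,0,0,0],[0.1,0,0,0,0],[-0.2,0,0,0,0],[-0.6,0,0,0,0],[-1,0,0,0,0],[-1,0,0,0,0],[-1,0,0,-1,0],[-1,0,0,-3,0],[-1,0,0,-6,0],[-1,0,0,-9,0],[-1,0,0,-11.5,0],[-1,0,0,-12,0]]}}

```text
t: 18.65
tool_pos: [452.3, 36.1, 152.2]
tcp_rot: [[0.854, -0.52, 0.006], [-0.52, -0.854, -0.0], [0.005, -0.003, -1.0]]
contact_force: [-0.1, -0.5, -0.6]
gripper_width: 0.998
grasp_force: 0.0
```

```bash
python3 plan.py 604 254 150 -14;
```

```text
shift cm [  1.62 -26.5    0.3 ] turn -0.303 yaw -31.3 t 18.65 pos [452.3  36.1 152.2] w 0.998 q6 2.05
```

Request:
{"method": "play_rows", "body": {"moves": [[-1,0.2,-2.6,0,-0.05],[-1,0.4,-5.4,0,-0.1],[-1,0.6,-8.2,0,-0.15],[-1,0.8,-11,0,-0.2],[-1,1,-13.8,0,-0.25],[-1,1.2,-16.6,0,-0.3],[-1,1.3,-19.4,0,-0.3],[-1,1.4,-22,0,-0.3],[-1,1.5,-24.5,0,-0.3],[-1,1.6,-26,0,-0.3],[-1,1.6,-26.5,0,-0.3],[-1,1.6,-26.5,0,-0.3]]}}

```text
t: 19.85
tool_pos: [601.3, 254.4, 148.2]
tcp_rot: [[0.97, -0.244, -0.001], [-0.244, -0.97, -0.0], [-0.001, 0.001, -1.0]]
contact_force: [-0.9, -0.0, 0.6]
gripper_width: 1.0
grasp_force: 0.0
```

```bash
python3 plan.py 604 254 50 -14; python3 - <<'E'
from ov import *
t=r.camera("top");s=r.camera("scene")
cs=[(605.6,254.8,74,32,(0,255,0))]
b=crop("scene",s,proj("scene",cs[0][:3]),cs,w=40,k=4.5)
a=crop("top",t,proj("top",(450.4,36,17)),[(450.4,36,58,28,(0,255,0)),(450.4,36,17,59,(0,0,255))],w=40,k=4.5)
cv2.imwrite("pics/o5.png",np.hstack([a,b]));cv2.imwrite("pics/t5.png",t)
E
```

```text
shift cm [ 0.28 -0.04  9.82] turn -0.002 yaw -14.1 t 19.85 pos [601.3 254.4 148.2] w 1.0 q6 2.11
```

View pics/o5.png

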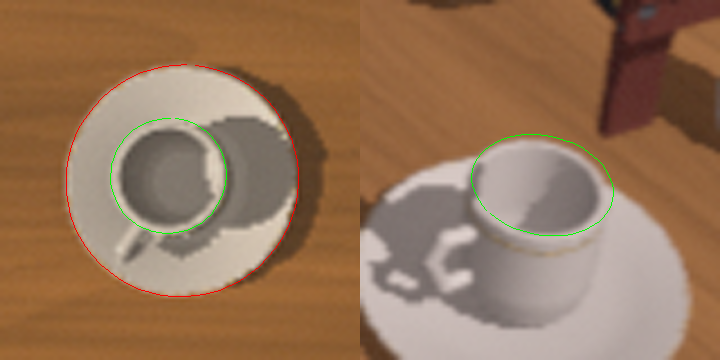

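Request:
{"method": "play_rows", "body": {"moves": [[-1,0.4,0.05,1,0],[-1,0.4,0.05,3,0],[-1,0.4,0.05,5,0],[-1,0.4,0.05,7,0],[-1,0.4,0.05,9,0],[-1,0.4,0.05,10.3,0],[-1,0.4,0.05,11,0],[-1,0.4,0.05,11.1,0],[-1,0.4,0.05,11.1,0]]}}

```text
t: 20.85
tool_pos: [606.0, 252.8, 38.5]
tcp_rot: [[0.97, -0.245, 0.001], [-0.245, -0.97, 0.0], [0.0, -0.0, -1.0]]
contact_force: [0.1, -0.6, 0.1]
gripper_width: 1.0
grasp_force: 0.0
```

Request:
{"method": "play_rows", "body": {"grip_force": 11, "moves": [[-0.6,0,0,0,0],[-0.4,0,0,0,0],[-0.2,0,0,0,0],[0,0,0,0,0],[0.2,0,0,0,0],[0.3,0,0,0,0],[0.4,0,0,0,0],[0.5,0,0,0,0],[0.5,0,0,0,0],[0.5,0,0,0,0]]}}

```text
t: 21.85
tool_pos: [606.2, 253.2, 38.8]
tcp_rot: [[0.97, -0.245, 0.001], [-0.245, -0.97, 0.001], [0.001, -0.001, -1.0]]
contact_force: [-0.4, 0.6, 5.7]
gripper_width: 0.743
grasp_force: 11.0
```

Request:
{"method": "play_rows", "body": {"moves": [[0.5,0,0,-0.3,0],[0.5,0,0,-1,0],[0.5,0,0,-2.2,0],[0.5,0,0,-3.8,0],[0.5,0,0,-5.4,0],[0.5,0,0,-7,0],[0.5,0,0,-8.6,0],[0.5,0,0,-10,0],[0.5,0,0,-11.2,0],[0.5,0,0,-12,0],[0.5,0,0,-12,0],[0.5,0,0,-12,0]]}}

```text
t: 23.05
tool_pos: [605.3, 252.7, 157.9]
tcp_rot: [[0.97, -0.245, -0.001], [-0.245, -0.97, -0.0], [-0.0, 0.0, -1.0]]
contact_force: [-0.5, 0.2, -1.1]
gripper_width: 0.741
grasp_force: 11.0
```

```bash
python3 plan.py 446.5 -342.5 158 -40; python3 - <<'E'
from ov import *
t=r.camera("top");
for n,u,v,R in(("L",119,170,79),("M",374,231,69)): print(n,saucer(t,u,v,R))
E
```

```text
shift cm [-0.84 61.59 -0.  ] turn 0.451 yaw -14.2 t 23.05 pos [605.3 252.7 157.9] w 0.741 q6 2.11
L (array([608.06408681, 255.38375967]), np.float64(5.3162495391662645))
M (array([ 446.33501992, -342.2463921 ]), np.float64(2.045564572353129))
```

Request:
{"method": "play_rows", "body": {"moves": [[0.5,0,0.7,0,0.02],[0.5,0,2,0,0.05],[0.5,0,4,0,0.08],[0.5,-0.1,6.5,0,0.12],[0.5,-0.1,9.5,0,0.15],[0.5,-0.2,12.5,0,0.18],[0.5,-0.2,16,0,0.21],[0.5,-0.3,19.5,0,0.24],[0.5,-0.3,23,0,0.27],[0.5,-0.4,26,0,0.3],[0.5,-0.4,28.5,0,0.33],[0.5,-0.4,30,0,0.35]]}}

```text
t: 24.3
tool_pos: [526.6, -39.8, 158.1]
tcp_rot: [[0.824, -0.566, -0.001], [-0.566, -0.824, -0.0], [-0.0, 0.001, -1.0]]
contact_force: [0.3, 0.2, -1.0]
gripper_width: 0.743
grasp_force: 11.0
```

Request:
{"method": "play_rows", "body": {"moves": [[0.5,0,0,0,0],[0.5,0,0,0,0]]}}

```text
t: 24.5
tool_pos: [528.1, -37.2, 158.2]
tcp_rot: [[0.826, -0.563, 0.0], [-0.563, -0.826, 0.001], [-0.0, -0.001, -1.0]]
contact_force: [0.5, 0.5, -0.9]
gripper_width: 0.738
grasp_force: 11.0
```

```bash
python3 plan.py 446.4 -342.4 158 -40
```

```text
shift cm [10.44 29.82 -0.  ] turn 0.1 yaw -34.3 t 24.5 pos [528.1 -37.2 158.2] w 0.738 q6 1.97
```

Request:
{"method": "play_rows", "body": {"moves": [[0.5,0.3,0.8,0,0.01],[0.5,0.9,2.5,0,0.02],[0.5,1.8,5,0,0.03],[0.5,2.9,8.2,0,0.04],[0.5,4.1,11.7,0,0.05],[0.5,5.3,15.2,0,0.06],[0.5,6.5,18.7,0,0.07],[0.5,7.7,22.1,0,0.08],[0.5,8.8,25.2,0,0.09],[0.5,9.7,27.7,0,0.1],[0.5,10.2,29.2,0,0.1],[0.5,10.44,29.8,0,0.1]]}}

```text
t: 25.7
tool_pos: [447.1, -343.2, 158.0]
tcp_rot: [[0.766, -0.642, 0.0], [-0.642, -0.766, 0.0], [0.0, -0.0, -1.0]]
contact_force: [0.7, -0.3, -2.0]
gripper_width: 0.739
grasp_force: 11.0
```

Request:
{"method": "play_rows", "body": {"moves": [[0.5,0,0,1,0],[0.5,0,0,2.5,0],[0.5,0,0,4.5,0],[0.5,0,0,6,0],[0.5,0,0,6.5,0],[0.5,0,0,6.5,0],[0.5,0,0,6.5,0]]}}

```text
t: 26.4
tool_pos: [447.6, -341.8, 93.4]
tcp_rot: [[0.767, -0.641, 0.0], [-0.641, -0.767, -0.0], [0.0, -0.0, -1.0]]
contact_force: [-0.4, 0.1, -2.4]
gripper_width: 0.741
grasp_force: 11.0
```

```bash
python3 plan.py 446.4 -342.4 38.8 -40
```

```text
shift cm [-0.05  0.12  5.46] turn 0.002 yaw -39.9 t 26.4 pos [ 447.6 -341.8   93.4] w 0.741 q6 1.49
```

Request:
{"method": "play_rows", "body": {"moves": [[0.5,-0.05,0.12,0.7,0],[0.5,-0.05,0.12,1.8,0],[0.5,-0.05,0.12,3,0],[0.5,-0.05,0.12,4,0],[0.5,-0.05,0.12,4.7,0],[0.5,-0.05,0.12,5,0],[0.5,-0.05,0.12,5.15,0],[0.5,-0.05,0.12,5.25,0],[0.5,-0.05,0.12,5.3,0],[0.5,-0.05,0.12,5.35,0],[0.5,-0.05,0.12,5.35,0]]}}

```text
t: 27.5
tool_pos: [446.0, -343.0, 39.8]
tcp_rot: [[0.767, -0.642, 0.0], [-0.642, -0.767, -0.0], [0.0, -0.0, -1.0]]
contact_force: [-0.1, 0.1, -0.9]
gripper_width: 0.74
grasp_force: 11.0
```

Request:
{"method": "play_rows", "body": {"moves": [[0.5,0,0,0.03,0],[0.5,0,0,0.06,0],[0.5,0,0,0.09,0],[0.5,0,0,0.12,0],[0.5,0,0,0.12,0]]}}

```text
t: 28.0
tool_pos: [446.0, -342.9, 38.9]
tcp_rot: [[0.767, -0.642, 0.0], [-0.642, -0.767, -0.0], [0.0, -0.0, -1.0]]
contact_force: [-1.1, 1.5, 4.3]
gripper_width: 0.742
grasp_force: 11.0
```

Request:
{"method": "play_rows", "body": {"moves": [[0.3,0,0,0,0],[0,0,0,0,0],[-0.3,0,0,0,0],[-0.7,0,0,0,0],[-1,0,0,0,0],[-1,0,0,0,0],[-1,0,0,-1,0],[-1,0,0,-3,0],[-1,0,0,-6,0],[-1,0,0,-9,0],[-1,0,0,-11.5,0],[-1,0,0,-12,0]]}}

```text
t: 29.2
tool_pos: [447.6, -344.4, 162.0]
tcp_rot: [[0.767, -0.642, 0.004], [-0.642, -0.767, -0.004], [0.006, 0.0, -1.0]]
contact_force: [0.2, -0.2, 0.0]
gripper_width: 1.002
grasp_force: 0.0
```

```bash
python3 plan.py 608 -166 158 -13; python3 - <<'E'
from ov import *
t=r.camera("top");
for n,u,v,R in(("L",119,157,79),): print(n,saucer(t,u,v,R))
x,e,k=rim(t,*proj("top",(608,-166,94)),94,34.5); print(x,e,k)
x,e,k=rim(t,*proj("top",(450,36,58)),58,28); print(x,e,k)
E
```

```text
shift cm [  0.84 -23.98   0.4 ] turn -0.47 yaw -39.9 t 29.2 pos [ 447.6 -344.4  162. ] w 1.002 q6 1.49
L (array([607.07276563, 251.87739473]), np.float64(2.0748161629156527))
[ 605.95271409 -165.65286549] 0.6881317697503917 63
[449.53674672  36.50481598] 1.068204048276236 63
```

Request:
{"method": "play_rows", "body": {"moves": [[-1,0.1,-2,0,-0.05],[-1,0.2,-4.5,0,-0.1],[-1,0.3,-7,0,-0.15],[-1,0.4,-9.5,0,-0.2],[-1,0.5,-12,0,-0.25],[-1,0.6,-14.5,0,-0.3],[-1,0.7,-17,0,-0.35],[-1,0.7,-19.5,0,-0.4],[-1,0.7,-22,0,-0.45],[-1,0.7,-23.5,0.2,-0.47],[-1,0.7,-24,0.4,-0.47],[-1,0.7,-24,0.4,-0.47]]}}

```text
t: 30.45
tool_pos: [604.8, -163.0, 153.2]
tcp_rot: [[0.974, -0.225, -0.002], [-0.225, -0.974, 0.001], [-0.002, -0.0, -1.0]]
contact_force: [0.2, -0.6, -1.0]
gripper_width: 0.999
grasp_force: 0.0
```

Request:
{"method": "play_rows", "body": {"moves": [[-1,0,0,0,0],[-1,0,0,0,0]]}}

```text
t: 30.65
tool_pos: [604.7, -164.2, 154.3]
tcp_rot: [[0.974, -0.227, -0.0], [-0.227, -0.974, -0.0], [-0.0, 0.0, -1.0]]
contact_force: [-0.6, -0.3, 0.1]
gripper_width: 1.002
grasp_force: 0.0
```

```bash
python3 plan.py 606.2 -165.7 47.5 -13; python3 - <<'E'
from ov import *
t=r.camera("top");cv2.imwrite("pics/t6.png",t)
print(saucer(t,374,231,69)); print(rim(t,*proj("top",(446,-343,74)),74,32))
a=crop("top",t,proj("top",(446.4,-342.4,17)),[(446.4,-342.4,74,32,(0,255,0)),(446.4,-342.4,17,69,(0,0,255))],w=40,k=6)
cv2.imwrite("pics/o6.png",a)
E
```

```text
shift cm [ 0.18  0.11 10.68] turn -0.002 yaw -13.1 t 30.65 pos [ 604.7 -164.2  154.3] w 1.002 q6 1.42
(array([ 446.67679409, -341.85963899]), np.float64(1.834134542519564))
(array([ 443.96890611, -342.69467566]), np.float64(0.9151170698386935), 63)
```

View pics/o6.png

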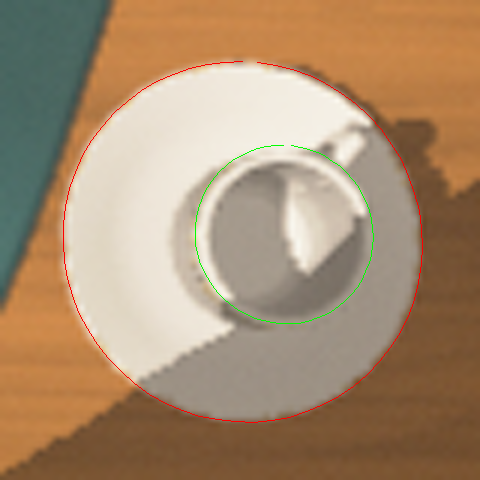

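Both placed cups sit within about 2 mm of their saucer centres. Now the large cup.

Request:
{"method": "play_rows", "body": {"moves": [[-1,0.15,0.11,1,0],[-1,0.15,0.11,3,0],[-1,0.15,0.11,5,0],[-1,0.15,0.11,7,0],[-1,0.15,0.11,9,0],[-1,0.15,0.11,10.2,0],[-1,0.15,0.11,10.7,0],[-1,0.15,0.11,10.7,0],[-1,0.15,0.11,10.7,0]]}}

```text
t: 31.6
tool_pos: [607.2, -165.1, 48.1]
tcp_rot: [[0.974, -0.225, 0.001], [-0.225, -0.974, -0.0], [0.001, 0.0, -1.0]]
contact_force: [-0.2, 0.8, -0.3]
gripper_width: 1.003
grasp_force: 0.0
```

Request:
{"method": "play_rows", "body": {"grip_force": 12, "moves": [[-0.6,0,0,0,0],[-0.4,0,0,0,0],[-0.2,0,0,0,0],[0,0,0,0,0],[0.2,0,0,0,0],[0.3,0,0,0,0],[0.4,0,0,0,0],[0.5,0,0,0,0],[0.5,0,0,0,0],[0.5,0,0,0,0]]}}

```text
t: 32.6
tool_pos: [607.1, -165.0, 48.1]
tcp_rot: [[0.974, -0.225, 0.001], [-0.225, -0.974, -0.0], [0.001, 0.0, -1.0]]
contact_force: [-0.4, 0.5, 7.0]
gripper_width: 0.795
grasp_force: 12.0
```

Request:
{"method": "play_rows", "body": {"moves": [[0.5,0,0,-0.3,0],[0.5,0,0,-1,0],[0.5,0,0,-2.2,0],[0.5,0,0,-3.8,0],[0.5,0,0,-5.4,0],[0.5,0,0,-7,0],[0.5,0,0,-8.6,0],[0.5,0,0,-10,0],[0.5,0,0,-11.2,0],[0.5,0,0,-12,0],[0.5,0,0,-12,0],[0.5,0,0,-12,0]]}}

```text
t: 33.8
tool_pos: [606.3, -164.7, 167.1]
tcp_rot: [[0.974, -0.225, -0.0], [-0.225, -0.974, 0.0], [-0.001, -0.0, -1.0]]
contact_force: [0.8, 0.4, -1.9]
gripper_width: 0.8
grasp_force: 12.0
```

```bash
python3 plan.py 607.1 251.8 167
```

```text
shift cm [-9.31e+00 -4.06e+01  2.00e-02] turn 0.0 yaw -13.0 t 33.8 pos [ 606.3 -164.7  167.1] w 0.8 q6 1.42
```

Request:
{"method": "play_rows", "body": {"moves": [[0.5,-0.2,-0.7,0,0],[0.5,-0.5,-2.2,0,0],[0.5,-1,-4.6,0,0],[0.5,-1.8,-8,0,0],[0.5,-2.6,-11.7,0,0],[0.5,-3.5,-15.5,0,0],[0.5,-4.4,-19.3,0,0],[0.5,-5.3,-23.1,0,0],[0.5,-6.1,-26.9,0,0],[0.5,-7,-30.7,0,0],[0.5,-7.8,-34.3,0,0],[0.5,-8.5,-37.3,0,0]]}}

```text
t: 35.0
tool_pos: [606.4, 221.1, 166.9]
tcp_rot: [[0.975, -0.224, -0.001], [-0.224, -0.975, 0.001], [-0.001, -0.0, -1.0]]
contact_force: [-0.2, -0.9, -1.7]
gripper_width: 0.804
grasp_force: 12.0
```

Request:
{"method": "play_rows", "body": {"moves": [[0.5,-0.4,-1.9,0,0],[0.5,-0.6,-2.9,0,0],[0.5,-0.7,-3.3,0,0],[0.5,-0.7,-3.3,1,0],[0.5,-0.7,-3.3,2.8,0],[0.5,-0.7,-3.3,4.6,0],[0.5,-0.7,-3.3,6,0],[0.5,-0.7,-3.3,6.5,0],[0.5,-0.7,-3.3,6.5,0],[0.5,-0.7,-3.3,6.5,0]]}}

```text
t: 36.0
tool_pos: [609.0, 251.3, 102.9]
tcp_rot: [[0.974, -0.226, 0.001], [-0.226, -0.974, 0.0], [0.001, -0.0, -1.0]]
contact_force: [-0.2, 0.2, -1.8]
gripper_width: 0.801
grasp_force: 12.0
```

```bash
python3 plan.py 608.2 251.8 48.1
```

```text
shift cm [-0.09 -0.03  5.48] turn 0.0 yaw -13.0 t 36.0 pos [609.  251.3 102.9] w 0.801 q6 2.08
```

Request:
{"method": "play_rows", "body": {"moves": [[0.5,-0.08,-0.03,0.7,0],[0.5,-0.08,-0.03,1.8,0],[0.5,-0.08,-0.03,3,0],[0.5,-0.08,-0.03,4,0],[0.5,-0.08,-0.03,4.7,0],[0.5,-0.08,-0.03,5,0],[0.5,-0.08,-0.03,5.15,0],[0.5,-0.08,-0.03,5.25,0],[0.5,-0.08,-0.03,5.3,0],[0.5,-0.08,-0.03,5.35,0],[0.5,-0.08,-0.03,5.35,0]]}}

```text
t: 37.1
tool_pos: [607.9, 252.0, 49.2]
tcp_rot: [[0.974, -0.225, 0.0], [-0.225, -0.974, 0.0], [0.0, -0.0, -1.0]]
contact_force: [0.4, 0.5, -1.3]
gripper_width: 0.797
grasp_force: 12.0
```

Request:
{"method": "play_rows", "body": {"moves": [[0.5,0,0,0.03,0],[0.5,0,0,0.06,0],[0.5,0,0,0.09,0],[0.5,0,0,0.12,0],[0.5,0,0,0.12,0]]}}

```text
t: 37.6
tool_pos: [607.7, 252.0, 48.1]
tcp_rot: [[0.974, -0.225, 0.0], [-0.225, -0.974, 0.0], [0.0, -0.0, -1.0]]
contact_force: [-1.1, -0.4, 2.7]
gripper_width: 0.801
grasp_force: 12.0
```

Contact made. I'll release, lift, and move back toward the start for a clear view.

Request:
{"method": "play_rows", "body": {"moves": [[0.3,0,0,0,0],[0,0,0,0,0],[-0.3,0,0,0,0],[-0.7,0,0,0,0],[-1,0,0,0,0],[-1,0,0,0,0],[-1,0,0,-1,0],[-1,0,0,-3,0],[-1,0,0,-6,0],[-1,0,0,-10,0],[-1,0,0,-14,0],[-1,0,0,-17,0]]}}

```text
t: 38.8
tool_pos: [608.5, 252.2, 221.3]
tcp_rot: [[0.974, -0.225, 0.003], [-0.225, -0.974, 0.001], [0.003, -0.002, -1.0]]
contact_force: [0.9, 1.0, -0.2]
gripper_width: 0.996
grasp_force: 0.0
```

```bash
python3 plan.py 430 -110 220
```

```text
shift cm [-9.23 39.31  0.04] turn 0.0 yaw -13.0 t 38.8 pos [608.5 252.2 221.3] w 0.996 q6 2.09
```

Request:
{"method": "play_rows", "body": {"moves": [[-1,-0.5,2,0,0],[-1,-1.4,6,0,0],[-1,-2.4,10,0,0],[-1,-3.3,14,0,0],[-1,-4.2,18,0,0],[-1,-5.2,22,0,0],[-1,-6.1,26,0,0],[-1,-7,30,0,0],[-1,-8,34,0,0],[-1,-8.8,37.5,0,0],[-1,-9.2,39.3,0,0],[-1,-9.2,39.3,0,0]]}}

```text
t: 40.0
tool_pos: [428.8, -112.0, 218.4]
tcp_rot: [[0.974, -0.228, 0.001], [-0.228, -0.974, -0.001], [0.001, 0.001, -1.0]]
contact_force: [-0.9, 0.5, -0.2]
gripper_width: 0.999
grasp_force: 0.0
```

```bash
python3 - <<'E'
from ov import *
t=r.camera("top");s=r.camera("scene")
for n,u,v,R,z,Rc,q in(("L",119,157,79,94,34.5,(607,252)),("S",209,226,59,58,28,(450,36)),("M",374,231,69,74,32,(446,-342))):
    try:print(n,saucer(t,u,v,R)[0].round(1),rim(t,*proj("top",(*q,z)),z,Rc))
    except Exception as e: print(n,e)
cv2.imwrite("pics/o7.png",np.hstack([crop("top",t,proj("top",(607,252,17)),[(607.1,251.8,94,34.5,(0,255,0)),(607.1,251.8,17,79,(0,0,255))],w=40,k=5),s[150:350,180:380].repeat(2,0).repeat(2,1)]))
E
```

```text
L [607.  251.7] (array([607.30008895, 250.68094733]), np.float64(0.804814736058681), 63)
S list index out of range
M [ 445.2 -350.2] (array([ 444.35603078, -342.47712484]), np.float64(0.8502022967234062), 55)
```

View pics/o7.png

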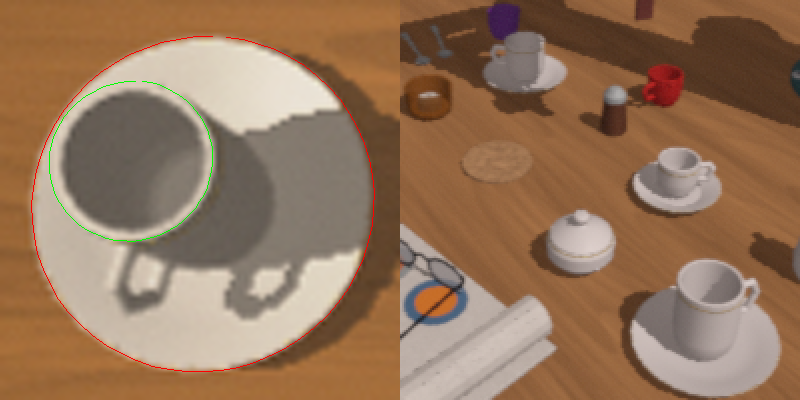

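All three cups stand upright on their own saucers, within about 2 mm of centre, and the coaster is empty. The bystanders in view have not moved. Handing in.

```bash
python3 -c "
from station import r
print(r.finish_job())"
```

```text
the job is handed in; nothing more can be done
None
```

I put each cup on its own saucer, about 2 mm or less from the middle by the camera, using the coaster for the large cup on the way, and handed the job in after about 40 s; the judge's result was not shown.

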